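# Set the contact grill and hold its lid half open

### The job

Set the contact grill for the pupil who is about to load it: with the lid still shut, turn the dial on its right-hand side clockwise until the pointer is at the green dot. Then lift the hinged upper half by its handle to 45 degrees (give or take 5) from shut and keep holding it there: it falls shut if let go, so your program finishes while still holding it up. Leave the dial at the green dot, and do not disturb the ramekin, the jar or the spatula.

Things in the scene. Friction and masses are not known exactly. Their poses are not given: they have to be found in the camera images.
- grill: Fixed contact grill: black lower half 250 (x) by 300 (y) by 60 mm high, and a grey control pod 250 by 128 mm, 65 mm high, along its right (-y) side. Origin: on the counter under the centre of the lower half; x points from the handle side to the hinge side, y left, z up. Its place varies by 9 cm in x, 14 cm in y, its yaw by 14 degrees either way.
- green_dot (a point): The green dot, 13 mm wide, on top of the pod 46 mm from the dial's axis. Clockwise round the dial, 25 degrees apart, are five marks: white dash (off, towards the grill's -x), two small white dots, this green dot, one more small white dot.
- dial (a joint): Dial angle, rad: 0 = pointer at the white dash, grows clockwise seen from above, stops at 0 and 1.745. It clicks into a detent every 0.436 (25 degrees), and stays there; pointer at the green dot = 1.309. Turning it takes up to 0.07 N m. Starts at the dash or one of the next two white dots.
- dial_grip (a point): On the dial's upright axis, 102 mm above the counter, where to grip; turns with the dial: -x points along the bar to the pointer's end. Dial: black disc 44 mm across, top at 79 mm, carrying an upright bar grip 42 mm long, 14 mm thick, top at 109 mm, a white pointer stripe on one half. Axis at (-55, -216) mm in the grill's frame, 71 mm from the lid's side.
- lid (a joint): Opening angle of the lid (the upper half), rad: 0 = shut, 0.785 = 45 degrees, stop at 1.75. No spring: gravity (lid 0.5 to 0.95 kg; 2 to 5 N at the handle) shuts it from anywhere below about 80 degrees.
- lid_handle (a point): Middle of the lid's handle: a straight round black bar, 16 mm thick, 150 mm long, parallel to the hinge, its axis 55 mm in front of the lid's front edge, carried by a metal arm at each end. 88 mm above the counter when shut, free below and in front. It can be pinched from above and turns between the fingers as the lid swings.
- lid_hinge (a point): Middle of the lid's level hinge axis, 76 mm above the counter, 120 mm in x from the grill's origin, along the grill's y. Shut, the handle bar's centre is 295 mm from it towards -x and 12 mm above it; opening lifts it and carries it towards the hinge. The lid is a metal slab 235 by 290 by 40 mm, top at 107 mm when shut.
- ramekin: White round ramekin, 90 mm across, 50 mm high, loose on the counter in front of the control pod, on the robot's side; leave it alone. Origin at the centre of its underside.
- jar: Amber glass jar with a black cap, 56 mm across, 100 mm high, loose on the counter right of the control pod; leave it alone. Origin at the centre of its underside.
- spatula: Spatula with a green handle, 260 mm long, lying on the counter left of the grill; leave it alone. Origin under its middle, x along it.

How it is judged:
By the outcome, as a careful person would: the job done as asked, in the order asked, and still so for the second after the job is handed in, while the arm keeps its last pose, push and grip.
It also fails if it takes over 54 s, if anything falls off the work surface, if the arm or the gripper's body presses on something with over 40 N, if the wrist force passes 120 N, or if a joint passes its speed limit or range.

### The arm

A 6-joint arm with a two-finger parallel gripper is mounted at the origin on the work surface. World frame = base frame: x ahead of the robot, y to its left, z up, the work surface at z = 0. Lengths are in mm, angles in rad, forces in N, time in s.
With the tool pointing down it reaches from about 350 to 975 mm from the base axis. Payload 7.1 kg.
Tool frame: the origin (TCP) lies midway between the tips of the shut fingers; the grasp point (between the pads) lies pinch_z behind it (pinch_z is the distance from the TCP to the grasp point, in mm); z points along the fingers, y is the line along which they close (so a half turn about z gives the same grasp; the last joint's range is limited). The gripper opens to 88 mm and grips with 3 to 60 N. Pads are 20 mm wide; open, the fingers measure 115 mm over their backs; the gripper's body (75 mm by 178 mm) begins 61 mm behind the grasp point.
Start: joints at [-1.192, 0.423, 1.63, -0, 1.089, -0.019], TCP at [242.135, -576.173, 222.675] pointing down, gripper open.
Joint ranges: [-3, 3], [-0.9, 2.11], [0.09, 2.58], [-1.31, 4.45], [0.11, 2.69], [-2.54, 2.54]. Speed limits (rad/s): [2.39, 2.39, 3.01, 3.14, 3.14, 3.14].

### API

Orientations are given as a rotation vector (axis times angle).
In Python, from workcell import get_obs, get_image, close_job, pinch_z gives the robot as it stands.
- The arm moves only by the tool jog_arm, never from a script. Its argument "commands" is a list of rows, each a list of 3 entries, a list of its own where there are three numbers: the gripper command: -1 is shut, 1 is fully open, values between are in proportion, then the shift along the tool's x, y, z as a fraction of full scale, then the turn, a rotation vector about the tool's x, y, z as a fraction of full scale. In form: [[gripper, [tx, ty, tz], [rx, ry, rz]], ...]. A call has 1 to 10 rows; each row shifts and turns the commanded pose from where the row before left it, along the tool's axes as they then stand; what a row does not reach is not made up. Full scale, the value 1, is 0.1 m for a shift and 45 degrees for a turn. A row lasts 1/10 s, in which the tool goes at most 50 mm and 8.59 degrees, less where a joint would pass 70% of its speed; a pose out of reach is approached as far as the arm can. A call with a number of a shift or a turn outside -1 to 1 is refused whole. A call with a gripper value outside its range is refused whole. The fingers move at their own pace and stop on an object; the grip force is fixed at half the most. Time passes only in rows, so rows that do not move let the fingers close. It gives the time, the measured TCP pose, the force, the opening and the grip force at its end, in the units of the state.
- get_obs(): the state, without advancing time (a new reading comes with each control period).
- get_image(name): name is "scene" or "side" or "wrist"; returns a dict with "image" (384x512x3 uint8, blue, green, red), "z_map" (384x512 float32, mm along the optical axis (not along the pixel's ray), 0 where there is no reading), "intrinsics" (3x3 intrinsics, pixels), "eye" and "orientation" of the camera in the world; the wrist camera has in their place "mount" (4x4, takes a point from camera to tool coordinates, whose origin is the TCP and whose axes are the flange's). Camera axes: x right, y down, z forward; pixel columns grow to the right and rows downward; lengths in mm; the calibration is good to about 2 mm. A picture is of the moment at which its call begins: read the wrist's pose just before it.
- close_job(): hands the job in; it is judged then, once.
The state is a dict: "t": time; "qpos": joint angles; "qvel": joint speeds; "joint_torque": joint torques, N m; "ee_pos": TCP position; "orientation": TCP orientation; "ft_force": force on the tool from outside, world axes, zero at the start; "moment": the same for the moment, N m; "width": finger opening in mm; "grasp_force": force on a finger pad.
Only numpy, scipy, OpenCV 4.12 (cv2) and the standard library are available. Lean on these libraries where they do the work, as an engineer would, in place of code of your own. Each camera call takes 0.05 s, during which the arm holds its last target. There are 200 camera calls.

## Working session

There is one attempt and no reset: what is moved stays moved. The work goes in short steps, Python scripts to look and compute and a tool call to move; the robot and the scene stay as the last step left them, time stands still between calls to the robot, and variables do not carry over. Pictures are saved under pics/ and viewed, at most 10 in all, crops included, and the job is handed in when it is done.

Besides the shell and the picture viewer there is one more tool, called after ">>>" as name([rows], argument=value, ...), one row to a line, values as JSON. jog_arm: Moves the arm, as the interface text tells. Its arguments: {"type":"object","properties":{"commands":{"type":"array","items":{"type":"array"}}},"required":["commands"]}

```bash
mkdir -p pics; ls; cat > h.py <<'E'
import numpy as np, cv2
from scipy.spatial.transform import Rotation as R
from workcell import get_obs, get_image, close_job, pinch_z
E
python3 - <<'E'
from h import *
o=get_obs(); print({k:np.round(v,3) for k,v in o.items()}, pinch_z)
for n in ("scene","side"):
    d=get_image(n); cv2.imwrite(f"pics/{n}1.png",d["image"]); np.savez(f"{n}.npz",**d)
    print(n,d["intrinsics"],d["eye"],d["orientation"])
E
```

```text
pics
{'t': np.float64(0.0), 'qpos': array([-1.192,  0.424,  1.631, -0.   ,  1.089, -0.019]), 'qvel': array([ 0.   , -0.001, -0.001, -0.001, -0.001,  0.   ]), 'joint_torque': array([-0.0000e+00, -5.4463e+01, -2.7367e+01,  6.4000e-02,  2.3000e-02,
       -0.0000e+00]), 'ee_pos': array([ 241.935, -575.642,  221.88 ]), 'orientation': array([-3.078, -0.62 ,  0.   ]), 'ft_force': array([0.126, 0.152, 0.406]), 'moment': array([ 0.055, -0.077,  0.001]), 'grasp_force': np.float64(0.0), 'width': np.float64(87.762)} 18.700000000000003
scene [[451.60901845   0.         259.75644739]
 [  0.         451.60901845 192.84292056]
 [  0.           0.           1.        ]] [1410.02217256 -290.30369349  706.36842926] [-1.8342713  -1.32968687  0.68865053]
side [[415.31968622   0.         255.35981991]
 [  0.         415.31968622 196.16317989]
 [  0.           0.           1.        ]] [ 416.55820592 -695.18653364  574.85769702] [-2.1574181   0.24054507 -0.15525719]
```

View pics/scene1.png

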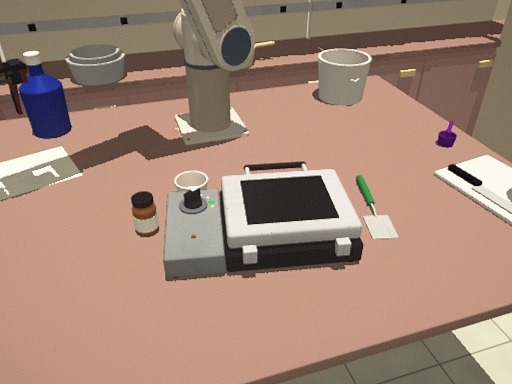

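View pics/side1.png

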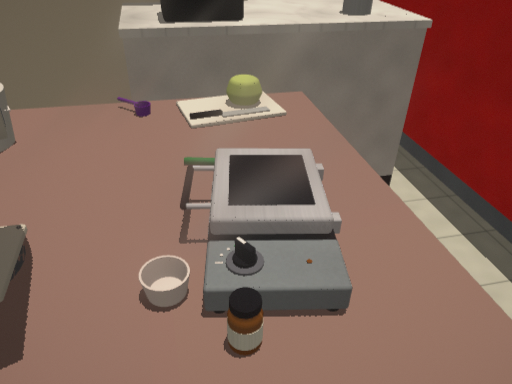

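The scene view shows the grill with its handle towards the robot (handle bar about (275,166)) and the dial at (192,200). The side view shows the dial at (244,256), the ramekin at (165,280), the jar at (245,320), and the marks around (222,257). Next I'll fit the lid and pod from depth and enlarge the dial.

```bash
cat >> h.py <<'E'
def cloud(d):
    z=d["z_map"].astype(float); v,u=np.indices(z.shape); K=d["intrinsics"]
    P=np.dstack([(u-K[0,2])/K[0,0]*z,(v-K[1,2])/K[1,1]*z,z])
    Rm=R.from_rotvec(d["orientation"]).as_matrix()
    W=P@Rm.T+d["eye"]; W[z<=0]=np.nan; return W
def at_z(d,u,v,h):
    K=d["intrinsics"]; r=R.from_rotvec(d["orientation"]).as_matrix()@np.array([(u-K[0,2])/K[0,0],(v-K[1,2])/K[1,1],1])
    return d["eye"]+r*(h-d["eye"][2])/r[2]
E
python3 - <<'E'
from h import *
for n in ("scene","side"):
    d=dict(np.load(f"{n}.npz")); W=cloud(d)
    for lo,hi,nm in((101,114,"lid"),(59,70,"pod")):
        m=((W[...,2]>lo)&(W[...,2]<hi)&(W[...,0]>300)&(W[...,0]<1000)&(abs(W[...,1])<450)).astype(np.uint8)
        m=cv2.morphologyEx(m,cv2.MORPH_OPEN,np.ones((5,5)))
        k,l,s,c=cv2.connectedComponentsWithStats(m); i=1+np.argmax(s[1:,4])
        p=W[l==i]; r=cv2.minAreaRect(p[:,:2].astype(np.float32)); print(n,nm,len(p),np.round(r[0],1),np.round(r[1],1),round(r[2],2),p[:,2].mean().round(1))
d=np.load("side.npz")
cv2.imwrite("pics/dial1.png",cv2.resize(d["image"][210:310,130:290],None,fx=5,fy=5,interpolation=cv2.INTER_CUBIC))
E
```

```text
scene lid 7481 [626.6  35.8] [287.  236.7] 79.36 108.3
scene pod 3322 [ 589.7 -176.4] [127.3 249.9] 79.19 64.7
side lid 7852 [624.7  32.8] [284.3 232.4] 79.06 108.1
side pod 6092 [ 586.7 -176. ] [130.8 249.5] 78.73 64.7
```

View pics/dial1.png

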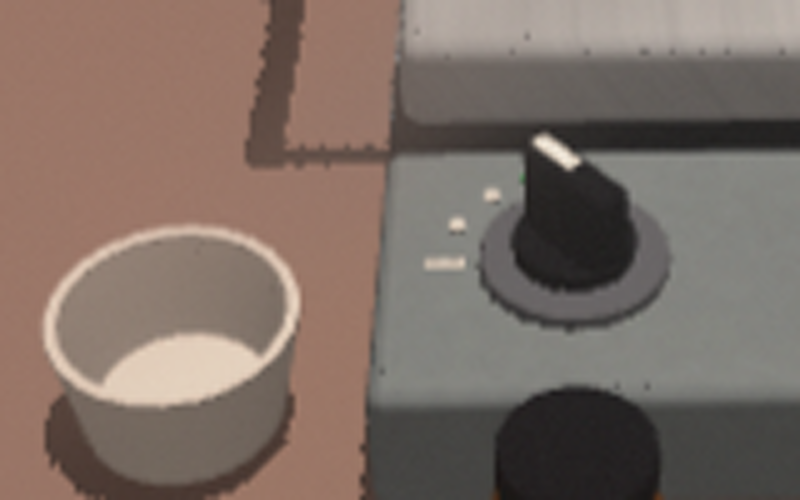

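```bash
cat >> h.py <<'E'
yaw=np.radians(-10.9); O=np.array([628.3,33.9,0])
Rg=R.from_euler("z",yaw)
def g2w(p): return O+Rg.apply(p)
def down(a):  # tool down, tool y at world angle a (deg)
    y=np.array([np.cos(np.radians(a)),np.sin(np.radians(a)),0]); z=np.array([0,0,-1.]); x=np.cross(y,z)
    return R.from_matrix(np.c_[x,y,z])
def plan(p,a,base=None):
    """total shift (fraction, tool axes) & turn about tool z (fraction) from present pose to TCP p, tool y at a or a+180"""
    o=get_obs(); R0=R.from_rotvec(o["orientation"])
    yv=R0.as_matrix()[:,1]; print("tcp",np.round(o["ee_pos"],1),"tool y deg",np.degrees(np.arctan2(yv[1],yv[0])).round(2),"q6",o["qpos"][5].round(3),"t",o["t"].round(2))
    print("shift frac in tool axes",np.round(R0.inv().apply(np.asarray(p)-o["ee_pos"])/100,3))
    for b in (a,a+180):
        t=(R0.inv()*down(b)).as_rotvec(); print("turn to",round(b,1),"frac",np.round(t/np.radians(45),3))
E
python3 - <<'E'
from h import *
d=dict(np.load("side.npz")); C=lambda u,v,h: Rg.inv().apply(at_z(d,130+(u-2)/5,210+(v-2)/5,h)-O)
for nm,u,v,h in(("disc",574,258,79),("tip",540,137,109),("back",625,190,109),("dash",445,263,65),("d25",457,225,65),("d50",492,195,65),("green",524,178,65)):
    p=C(u,v,h); q=p-[-55,-216,0]; print(nm,p.round(1),"ang",np.degrees(np.arctan2(q[1],-q[0])).round(1),np.hypot(q[0],q[1]).round(1))
t,b=C(540,137,109),C(625,190,109); e=t-b; print("bar",np.degrees(np.arctan2(e[1],-e[0])))
ax=g2w([-55,-216,102]); print(ax)
plan(ax+[0,0,60-pinch_z],79.1-50)
E
```

```text
disc [ -56.5 -225.5   79. ] ang -81.2 9.6
tip [ -67.9 -196.3  109. ] ang 56.8 23.5
back [ -39.4 -224.7  109. ] ang -150.8 17.9
dash [-101.7 -212.1   65. ] ang 4.7 46.9
d25 [ -98.  -192.4   65. ] ang 28.8 49.1
d50 [ -85.6 -176.4   65. ] ang 52.4 50.1
green [ -73.8 -167.1   65. ] ang 69.0 52.4
bar 44.889047265203295
[ 533.44765512 -167.80283258  102.        ]Traceback (most recent call last):
  File "<stdin>", line 7, in <module>
  File "h.py", line 21, in plan
    yv=R0.as_matrix()[:,1]; print("tcp",np.round(o["ee_pos"],1),"tool y deg",np.degrees(np.arctan2(yv[1],yv[0])).round(2),"q6",o["qpos"][5].round(3),"t",o["t"].round(2))
                                                                                                                                                         ^^^^^^^^^^^^
AttributeError: 'float' object has no attribute 'round'
```

```bash
sed -i 's/o\["t"\].round(2)/round(o["t"],2)/' h.py; python3 - <<'E'
from h import *
ax=g2w([-55,-216,102]); plan(ax+[0,0,60-pinch_z],79.1-50)
E
```

```text
tcp [ 241.9 -575.7  222. ] tool y deg -67.21 q6 -0.019 t 0.1
shift frac in tool axes [ 4.268 -2.63   0.79 ]
turn to 29.1 frac [-1.00e-03 -1.00e-03 -2.14e+00]
turn to 209.1 frac [-1.00e-03  1.00e-03  1.86e+00]
```

>>> jog_arm([
  [1,[0.3,-0.19,0],[0,0,0]],
  [1,[0.3,-0.19,0],[0,0,0]],
  [1,[0.3,-0.19,0],[0,0,0]],
  [1,[0.3,-0.19,0],[0,0,0]],
  [1,[0.3,-0.19,0],[0,0,0]],
  [1,[0.3,-0.19,0],[0,0,0]],
  [1,[0.3,-0.19,0],[0,0,0]],
  [1,[0.3,-0.19,0],[0,0,0]],
  [1,[0.3,-0.19,0],[0,0,0]],
  [1,[0.3,-0.19,0],[0,0,0]],
])

```text
t: 1.1
ee_pos: [445.6, -283.4, 222.5]
orientation: [-3.079, -0.621, 0.001]
ft_force: [-0.1, -0.3, 0.1]
width: 87.8
grasp_force: 0.0
```

>>> jog_arm([
  [1,[0.3,-0.18,0],[0,0,0]],
  [1,[0.3,-0.18,0],[0,0,0]],
  [1,[0.3,-0.18,0],[0,0,0]],
  [1,[0.3,-0.18,0],[0,0,0]],
  [1,[0,0,0.1],[0,0,-0.18]],
  [1,[0,0,0.1],[0,0,-0.18]],
  [1,[0,0,0.1],[0,0,-0.18]],
  [1,[0,0,0],[0,0,-0.18]],
  [1,[0,0,0],[0,0,-0.18]],
  [1,[0,0,0],[0,0,-0.18]],
])

```text
t: 2.1
ee_pos: [527.5, -171.8, 192.2]
orientation: [-2.545, -1.84, 0.001]
ft_force: [0.2, 0.2, 0.6]
width: 87.6
grasp_force: 0.0
```

>>> jog_arm([
  [1,[0,0,0],[0,0,-0.18]],
  [1,[0,0,0],[0,0,-0.18]],
  [1,[0,0,0],[0,0,-0.18]],
  [1,[0,0,0],[0,0,-0.18]],
  [1,[0,0,0],[0,0,-0.18]],
  [1,[0,0,0],[0,0,-0.16]],
  [1,[0,0,0],[0,0,0]],
  [1,[0,0,0],[0,0,0]],
])

```text
t: 2.9
ee_pos: [527.7, -171.9, 192.5]
orientation: [-1.597, -2.705, 0.0]
ft_force: [0.5, -0.1, 0.5]
width: 87.4
grasp_force: 0.0
```

```bash
python3 - <<'E'
from h import *
ax=g2w([-55,-216,102]); plan(ax+[0,0,-pinch_z],79.1-50)
d=get_image("wrist"); np.savez("wrist.npz",**d); print(d["mount"].round(2))
cv2.imwrite("pics/w1.png",d["image"])
E
```

```text
tcp [ 527.7 -171.9  192.5] tool y deg 28.89 q6 -0.841 t 2.9
shift frac in tool axes [0.007 0.071 1.092]
turn to 29.1 frac [-0.    -0.    -0.005]
turn to 209.1 frac [-1.000e-03  1.000e-03  3.995e+00]
[[   0.     -0.96   -0.27   75.36]
 [   1.      0.     -0.     -0.43]
 [   0.     -0.27    0.96 -162.84]
 [   0.      0.      0.      1.  ]]
```

View pics/w1.png

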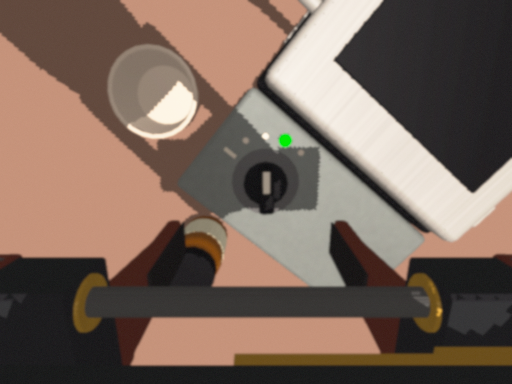

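The wrist view shows the pointer stripe (266,180) aimed at the second white dot (266,136), with the green dot at (285,140). The jar (200,255) is close to the left finger, so I'll check that clearance and the dial axis.

```bash
python3 - <<'E'
from h import *
d=np.load("side.npz"); W=cloud(d); p=W[...,:3][(W[...,2]>96)&(W[...,2]<108)&(W[...,1]<-190)&(W[...,0]>400)]
p=p[p[:,1]<-215]; print("jar cap", len(p), cv2.minEnclosingCircle(p[:,:2].astype(np.float32)))
w=np.load("wrist.npz"); o=get_obs(); R0=R.from_rotvec(o["orientation"]); K=w["intrinsics"]; M=w["mount"]
def wz(u,v,h):
    r=M[:3,:3]@[(u-K[0,2])/K[0,0],(v-K[1,2])/K[1,1],1]; e=o["ee_pos"]+R0.apply(M[:3,3]); r=R0.apply(r); return e+r*(h-e[2])/r[2]
print("bar",wz(267,172,109),wz(267,211,109),"disc",wz(265,180,79),"green",wz(285,140,65),"d50",wz(266,136,65), "exp green",g2w([-55-46*np.cos(np.radians(75)),-216+46*np.sin(np.radians(75)),65]))
ax=g2w([-55,-216,102])
for a in(28.9,3.9):
  for s in(44,57.5): print(a,s,ax-s*np.array([np.cos(np.radians(a)),np.sin(np.radians(a)),0]))
E
```

```text
jar cap 702 ((508.83721923828125, -279.7980041503906), 25.786766052246094)
bar [ 523.51656485 -147.86393622  109.        ] [ 541.12089309 -179.00164449  109.        ] disc [ 529.69908895 -160.84225558   79.        ] green [ 529.02046222 -118.57144129   65.        ] d50 [ 510.64996825 -124.2744514    65.        ] exp green [ 530.15877268 -121.92055656   65.        ]
28.9 44 [ 494.92721593 -189.06725744  102.        ]
28.9 57.5 [ 483.10844481 -195.59156962  102.        ]
3.9 44 [ 489.54954685 -170.79550537  102.        ]
3.9 57.5 [ 476.08080908 -171.71371179  102.        ]
```

>>> jog_arm([
  [1,[0.03,0.08,0],[0,0,0]],
  [1,[0,0,0.2],[0,0,0]],
  [1,[0,0,0.2],[0,0,0]],
  [1,[0,0,0.2],[0,0,0]],
  [1,[0,0,0.2],[0,0,0]],
  [1,[0,0,0.14],[0,0,0]],
  [1,[0,0,0.14],[0,0,0]],
  [1,[0,0,0],[0,0,0]],
  [-1,[0,0,0],[0,0,0]],
  [-1,[0,0,0],[0,0,0]],
])

```text
t: 3.95
ee_pos: [534.1, -165.6, 85.4]
orientation: [1.592, 2.707, 0.001]
ft_force: [-0.0, -1.0, 0.2]
width: 75.1
grasp_force: 0.0
```

>>> jog_arm([
  [-1,[0,0,0],[0,0,0]],
  [-1,[0,0,0],[0,0,0]],
  [-1,[0,0,0],[0,0,0]],
  [-1,[0,0,0],[0,0,0]],
  [-1,[0,0,0],[0,0,0]],
  [-1,[0,0,0],[0,0,0]],
])

```text
t: 4.55
ee_pos: [533.4, -165.4, 84.7]
orientation: [-1.592, -2.708, 0.0]
ft_force: [0.8, 0.7, -1.3]
width: 27.6
grasp_force: 0.0
```

>>> jog_arm([
  [-1,[0,0,0],[0,0,0]],
  [-1,[0,0,0],[0,0,0]],
  [-1,[0,0,0],[0,0,0]],
  [-1,[0,0,0],[0,0,0]],
  [-1,[0,0,0],[0,0,0]],
])

```text
t: 5.05
ee_pos: [533.3, -165.4, 84.6]
orientation: [-1.592, -2.708, 0.0]
ft_force: [-1.2, 0.1, -0.1]
width: 13.8
grasp_force: 30.0
```

>>> jog_arm([
  [-1,[0,0,0],[0,0,0.08]],
  [-1,[0,0,0],[0,0,0.08]],
  [-1,[0,0,0],[0,0,0.08]],
  [-1,[0,0,0],[0,0,0.08]],
  [-1,[0,0,0],[0,0,0.08]],
  [-1,[0,0,0],[0,0,0.08]],
  [-1,[0,0,0],[0,0,0.08]],
  [-1,[0,0,0],[0,0,0]],
  [-1,[0,0,0],[0,0,0]],
  [-1,[0,0,0],[0,0,0]],
])

```text
t: 6.05
ee_pos: [532.9, -165.5, 84.6]
orientation: [-2.143, -2.297, 0.001]
ft_force: [-3.4, -2.6, 2.0]
width: 13.8
grasp_force: 30.0
```

```bash
python3 - <<'E'
from h import *
plan(g2w([-55,-216,102]),79.1-75); o=get_obs(); print(o["ft_force"],o["moment"],o["width"])
E
```

```text
tcp [ 532.9 -165.5   84.6] tool y deg 3.97 q6 -0.391 t 6.05
shift frac in tool axes [-0.023  0.004 -0.174]
turn to 4.1 frac [-0.001  0.    -0.003]
turn to 184.1 frac [0.000e+00 2.000e-03 3.997e+00]
[-3.41019581 -2.59874524  2.04410404] [-0.47206651  0.51936847  0.04313951] 13.769623276275512
```

>>> jog_arm([
  [0,[0,0,0],[0,0,0]],
  [0,[0,0,0],[0,0,0]],
  [0,[0,0,0],[0,0,0]],
  [0,[0,0,0],[0,0,0]],
  [0,[0,0,-0.2],[0,0,0]],
  [0,[0,0,-0.2],[0,0,0]],
  [0,[0,0,-0.3],[0,0,0]],
  [0,[0,0,-0.3],[0,0,0]],
  [0,[0,0,0],[0,0,0]],
  [0,[0,0,0],[0,0,0]],
])

```text
t: 7.05
ee_pos: [533.7, -165.4, 185.1]
orientation: [2.144, 2.295, 0.001]
ft_force: [-0.3, 0.0, 0.2]
width: 43.8
grasp_force: 0.0
```

```bash
python3 - <<'E'
from h import *
h=g2w([-175,0,88]); print(h); plan(h+[0,0,100-pinch_z],-10.9)
d=get_image("wrist"); cv2.imwrite("pics/w2.png",d["image"])
E
```

```text
[456.45722528  66.99170252  88.        ]
tcp [ 533.7 -165.4  185.1] tool y deg 3.9 q6 -0.39 t 7.05
shift frac in tool axes [ 2.371 -0.613  0.156]
turn to -10.9 frac [0.002 0.    0.329]
turn to 169.1 frac [-1.000e-03  3.000e-03 -3.671e+00]
```

View pics/w2.png

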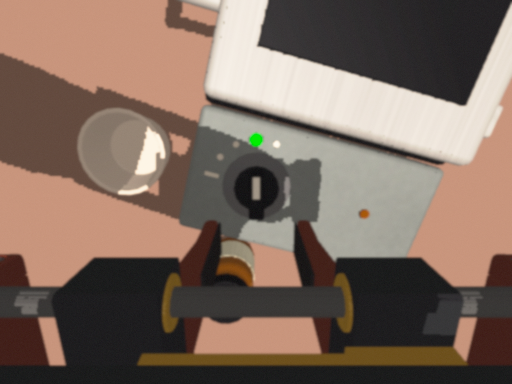

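The wrist view shows the stripe (256,188) pointing straight at the green dot (256,140), so the dial is set. Next is the handle.

>>> jog_arm([
  [0,[0,0,0],[0,0,0.165]],
  [0,[0,0,0],[0,0,0.165]],
  [0,[0.305,-0.171,0],[0,0,0]],
  [0,[0.305,-0.171,0],[0,0,0]],
  [0,[0.305,-0.171,0],[0,0,0]],
  [0,[0.305,-0.171,0],[0,0,0]],
  [0,[0.305,-0.171,0],[0,0,0]],
  [0,[0.305,-0.171,0],[0,0,0]],
  [0,[0.305,-0.171,0],[0,0,0]],
  [0,[0,0,0],[0,0,0]],
])

```text
t: 8.1
ee_pos: [454.0, 69.5, 183.2]
orientation: [-2.418, -2.002, 0.004]
ft_force: [-0.6, -0.7, 0.8]
width: 43.7
grasp_force: 0.0
```

```bash
python3 - <<'E'
from h import *
h=g2w([-175,0,88]); plan(h-[0,0,pinch_z],-10.9)
d=get_image("wrist"); np.savez("wrist.npz",**d); cv2.imwrite("pics/w3.png",d["image"])
E
```

```text
tcp [454.   69.5 183.2] tool y deg -10.76 q6 0.313 t 8.1
shift frac in tool axes [-0.019  0.033  1.139]
turn to -10.9 frac [-0.005  0.001  0.003]
turn to 169.1 frac [-1.000e-03 -7.000e-03 -3.997e+00]
```

View pics/w3.png

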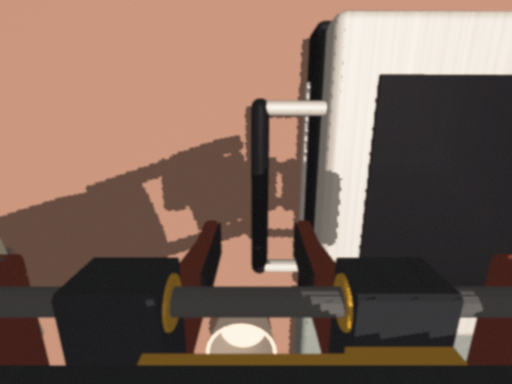

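The wrist view shows the handle bar from (260,103) to (258,268), parallel to the pads and between the fingers in the closing direction. I'll measure its position.

```bash
python3 - <<'E'
from h import *
w=np.load("wrist.npz"); o=get_obs(); R0=R.from_rotvec(o["orientation"]); K=w["intrinsics"]; M=w["mount"]
def wz(u,v,h):
    r=M[:3,:3]@[(u-K[0,2])/K[0,0],(v-K[1,2])/K[1,1],1]; e=o["ee_pos"]+R0.apply(M[:3,3]); r=R0.apply(r); return e+r*(h-e[2])/r[2]
for q in((260,107),(258.5,265)):
    p=wz(*q,88); print(p.round(1), Rg.inv().apply(p-O).round(1), "tool",R0.inv().apply(p-[0,0,pinch_z]-o["ee_pos"]).round(1))
E
```

```text
[470.7 143.1  88. ] [-175.5   77.4   88. ] tool [ 76.6   1.7 114.1]
[441.4  -5.3  88. ] [-176.1  -73.8   88. ] tool [-74.7   0.7 114.2]
```

>>> jog_arm([
  [0,[0,0.02,0.2],[0,0,0]],
  [0,[0,0,0.2],[0,0,0]],
  [0,[0,0,0.2],[0,0,0]],
  [0,[0,0,0.2],[0,0,0]],
  [0,[0,0,0.2],[0,0,0]],
  [0,[0,0,0.12],[0,0,0]],
  [-1,[0,0,0],[0,0,0]],
  [-1,[0,0,0],[0,0,0]],
  [-1,[0,0,0],[0,0,0]],
  [-1,[0,0,0],[0,0,0]],
])

```text
t: 9.15
ee_pos: [455.4, 66.8, 73.0]
orientation: [-2.421, -1.995, 0.007]
ft_force: [-15.9, 8.7, 13.8]
width: 15.5
grasp_force: 13.2
```

>>> jog_arm([
  [-1,[0,0,0],[0,0,0]],
  [-1,[0,0,0],[0,0,0]],
  [-1,[0,0,0],[0,0,0]],
  [-1,[0,0,0],[0,0,0]],
])

```text
t: 9.55
ee_pos: [455.4, 66.8, 73.0]
orientation: [-2.421, -1.996, 0.006]
ft_force: [-8.1, 3.7, 6.1]
width: 15.3
grasp_force: 30.0
```

```bash
python3 - <<'E'
from h import *
o=get_obs(); R0=R.from_rotvec(o["orientation"]); print(o["ee_pos"],o["ft_force"],o["width"],o["grasp_force"],o["t"])
g=Rg.inv().apply(o["ee_pos"]-O); print(g)
a0=np.arctan2(12,295); prev=None
for k in range(0,49,3):
    a=np.radians(k); p=np.array([-295.24*np.cos(a0+a),0,295.24*np.sin(a0+a)])
    if prev is not None: print(k,np.round(R0.inv().apply(Rg.apply(p-prev))/100,3))
    prev=p
E
```

```text
[455.36312312  66.84245107  73.04142177] [-8.05836552  3.73809744  6.06768032] 15.276554021750417 30.00082790851593 9.55
[-176.04614038   -0.3534485    73.04142177]
3 [-0.     0.01  -0.154]
6 [-0.     0.018 -0.154]
9 [-0.     0.026 -0.152]
12 [-0.     0.034 -0.151]
15 [-0.     0.041 -0.149]
18 [-0.     0.049 -0.147]
21 [-0.     0.057 -0.144]
24 [-0.     0.064 -0.141]
27 [-0.     0.071 -0.137]
30 [ 0.     0.079 -0.133]
33 [ 0.     0.085 -0.129]
36 [ 0.     0.092 -0.124]
39 [ 0.     0.098 -0.119]
42 [ 0.     0.104 -0.114]
45 [ 0.     0.11  -0.108]
48 [ 0.     0.116 -0.102]
```

>>> jog_arm([
  [-1,[0,0.005,-0.077],[0,0,0]],
  [-1,[0,0.005,-0.077],[0,0,0]],
  [-1,[0,0.009,-0.077],[0,0,0]],
  [-1,[0,0.009,-0.077],[0,0,0]],
  [-1,[0,0.013,-0.076],[0,0,0]],
  [-1,[0,0.013,-0.076],[0,0,0]],
  [-1,[0,0.017,-0.076],[0,0,0]],
  [-1,[0,0.017,-0.075],[0,0,0]],
  [-1,[0,0.02,-0.075],[0,0,0]],
  [-1,[0,0.021,-0.074],[0,0,0]],
])

```text
t: 10.55
ee_pos: [467.5, 64.5, 148.5]
orientation: [-2.42, -1.996, 0.008]
ft_force: [-7.3, 3.7, -2.3]
width: 15.3
grasp_force: 30.0
```

```bash
cat >> h.py <<'E'
def lid():
    o=get_obs(); g=Rg.inv().apply(o["ee_pos"]-O); v=[120-g[0], g[2]+15-76]  # grasp offset 15 from TCP at closing
    print("tcp grill",g.round(1),"lid deg",np.degrees(np.arctan2(v[1],v[0])-np.arctan2(12,295)).round(2),"r",np.hypot(*v).round(1),"ft grill",Rg.inv().apply(o["ft_force"]).round(1),round(o["width"],1),round(o["grasp_force"],1),R.from_rotvec(o["orientation"]).as_matrix()[:,2].round(3),round(o["t"],2))
E
python3 -c "
from h import *
lid()"
```

```text
tcp grill [-163.7   -0.3  148.5] lid deg 14.81 r 296.9 ft grill [-7.9  2.2 -2.3] 15.3 30.0 [-0.007  0.001 -1.   ] 10.55
```

>>> jog_arm([
  [-1,[0,0.024,-0.074],[0,0,0]],
  [-1,[0,0.025,-0.073],[0,0,0]],
  [-1,[0,0.028,-0.072],[0,0,0]],
  [-1,[0,0.029,-0.072],[0,0,0]],
  [-1,[0,0.032,-0.071],[0,0,0]],
  [-1,[0,0.032,-0.07],[0,0,0]],
  [-1,[0,0.035,-0.069],[0,0,0]],
  [-1,[0,0.036,-0.068],[0,0,0]],
  [-1,[0,0.039,-0.067],[0,0,0]],
  [-1,[0,0.04,-0.066],[0,0,0]],
])

```text
t: 11.55
ee_pos: [497.5, 58.7, 218.5]
orientation: [-2.418, -1.994, 0.011]
ft_force: [-13.1, 5.2, 4.1]
width: 14.9
grasp_force: 30.0
```

>>> jog_arm([
  [-1,[0,0.042,-0.065],[0,0,0]],
  [-1,[0,0.043,-0.064],[0,0,0]],
  [-1,[0,0.046,-0.062],[0,0,0]],
  [-1,[0,0.046,-0.062],[0,0,0]],
  [-1,[0,0.049,-0.06],[0,0,0]],
  [-1,[0,0.049,-0.059],[0,0,0]],
  [-1,[0,0.052,-0.057],[0,0,0]],
  [-1,[0,0.052,-0.057],[0,0,0]],
  [-1,[0,0.055,-0.054],[0,0,0]],
  [-1,[0,0.055,-0.054],[0,0,0]],
])

```text
t: 12.55
ee_pos: [544.1, 49.7, 279.5]
orientation: [-2.416, -1.993, 0.014]
ft_force: [-25.7, 4.2, 21.2]
width: 15.6
grasp_force: 30.0
```

>>> jog_arm([
  [-1,[0,0,0],[0,0,0]],
  [-1,[0,0,0],[0,0,0]],
  [-1,[0,0,0],[0,0,0]],
])

```text
t: 12.85
ee_pos: [544.4, 49.7, 279.9]
orientation: [-2.417, -1.994, 0.012]
ft_force: [-26.2, 4.2, 21.5]
width: 15.0
grasp_force: 30.0
```

```bash
python3 - <<'E'
from h import *
lid()
for n in("scene","side"):
    d=get_image(n); np.savez(n+"2.npz",**d); cv2.imwrite(f"pics/{n}2.png",d["image"])
d=np.load("side2.npz"); W=cloud(d); s=W.shape; G=Rg.inv().apply((W-O).reshape(-1,3)).reshape(s)
m=(G[...,0]>-90)&(G[...,0]<90)&(abs(G[...,1])<125)&(G[...,2]>115)&(G[...,2]<320)
p=G[m]; pf=np.polyfit(p[:,0],p[:,2],1); r=abs(p[:,2]-np.polyval(pf,p[:,0]))<8; pf=np.polyfit(p[r,0],p[r,2],1); print(r.mean(),len(p),"lid slope deg",np.degrees(np.arctan(-pf[0])))
E
```

```text
tcp grill [-85.4  -0.4 279.9] lid deg 44.49 r 300.1 ft grill [-26.6  -0.9  21.5] 15.0 30.0 [-0.012  0.002 -1.   ] 12.85
0.6940806705081194 3818 lid slope deg 38.89771469774698
```

View pics/side2.png

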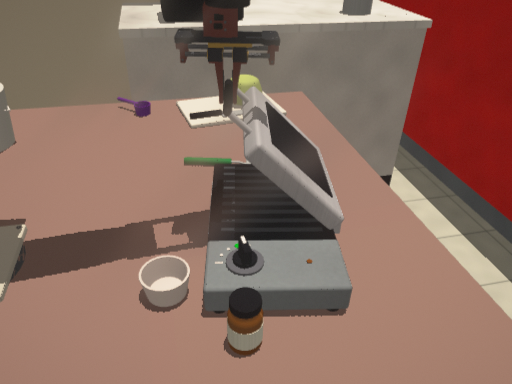

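The side view shows the lid up and held at about (232,110), the pointer still at the green dot (238,245), and the ramekin and jar where they were. The wrist force of about 34 N is a radial squeeze towards the hinge, so I'll ease it outward and measure the lid angle again.

>>> jog_arm([
  [-1,[0,-0.01,-0.01],[0,0,0]],
  [-1,[0,-0.01,-0.01],[0,0,0]],
  [-1,[0,-0.005,-0.005],[0,0,0]],
  [-1,[0,0,0],[0,0,0]],
  [-1,[0,0,0],[0,0,0]],
  [-1,[0,0,0],[0,0,0]],
])

```text
t: 13.55
ee_pos: [545.6, 49.4, 281.3]
orientation: [-2.421, -1.998, 0.005]
ft_force: [-8.5, 0.7, 4.9]
width: 15.1
grasp_force: 30.0
```

```bash
cat > slope.py <<'E'
from h import *
lid()
for n in("scene","side"):
    d=get_image(n); W=cloud(d); s=W.shape; G=Rg.inv().apply((W-O).reshape(-1,3)).reshape(s)
    m=(G[...,0]>-110)&(G[...,0]<110)&(abs(G[...,1])<120)&(G[...,2]>100)&(G[...,2]<330); p=G[m][:,[0,2]]
    best=max(np.arange(25,65,.25),key=lambda a: np.histogram(p@[np.sin(np.radians(a)),np.cos(np.radians(a))],np.arange(0,400,3))[0].max())
    q=p@[np.sin(np.radians(best)),np.cos(np.radians(best))]; h=np.histogram(q,np.arange(0,400,3)); c=h[1][h[0].argmax()]+1.5
    print(n,best,len(p),h[0].max(),"plane dist from hinge",c-np.array([120,76])@[np.sin(np.radians(best)),np.cos(np.radians(best))])
E
python3 slope.py
```

```text
tcp grill [-84.2  -0.4 281.3] lid deg 44.85 r 300.4 ft grill [-8.4 -0.9  4.9] 15.1 30.0 [-0.004  0.    -1.   ] 13.55
scene 43.5 10757 5214 plane dist from hinge 34.76899871981567
side 43.5 4215 2077 plane dist from hinge 34.76899871981567
```

The force is down to 10 N. Both cameras put the lid at about 43.5° and the arm's kinematics at 44.9°, so it is within tolerance. Handing in now.

```bash
python3 -c "
from h import *
print(close_job())"
```

```text
the job is handed in; nothing more can be done
None
```

The dial is at the green dot, and the lid is held open at about 44 degrees (cameras read 43.5, arm position 44.9); I saw no sign that the ramekin, jar or spatula moved, and I handed the job in at about 14 s.

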